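Hook the red lever on over the guard screen

ROBOT

A 7-joint arm with a two-finger parallel gripper is mounted at the origin on the work surface; the furniture and walls round the work are solid. World frame = base frame: x ahead of the robot, y to its left, z up, the work surface at z = 0. Lengths are in m, angles in rad, forces in N, time in s.
With the tool pointing down it reaches from about 0.4 to 0.875 m from the base axis. Payload 19.3 kg.
Tool frame: the origin (TCP) lies at the very end of the fingers, on their centre line; the grasp point (between the pads) lies 19 mm behind it; z points along the fingers, y is the direction in which the jaws open and shut (so a half turn about z gives the same grasp; the last joint's range is limited). The gripper opens to 85 mm and grips with 20 to 120 N. Pads are 22 mm wide; open, the fingers measure 114 mm over their backs; the gripper's body (76 mm by 85 mm) begins 54 mm behind the grasp point. The pads swing forward as they close: fully open they stand 13 mm farther back than shut.
Start: joints at [-1.376, 0.521, -0.036, 1.599, 0.021, 1.021, -0.113], TCP at [0.164, 0.603, 0.231] pointing down, gripper open.
Joint ranges: [-2.91, 2.91], [-0.3, 2.13], [-1.5, 1.42], [0.17, 2.43], [-1.26, 4.41], [0.16, 1.93], [-2.52, 2.52]. Speed limits (rad/s): [1.89, 1.89, 2.39, 2.39, 3.01, 3.01, 3.01].

INTERFACE

Orientations are given as [roll, pitch, yaw] about the fixed x, y, z axes, in that order (R = Rz(yaw) Ry(pitch) Rx(roll)).
In Python, from workcell import bot gives the robot as it stands.
- The arm moves only by the tool carry_out, never from a script. Its argument "targets" is a list of rows, each a list of 7 numbers: the shift along the tool's x, y, z in mm, then the turn, a rotation vector about the tool's x, y, z in units of 6 degrees (1.0 is 6 degrees), then the closure in counts, from 0 (fully open) to 255 (shut). A call has 1 to 5 rows; each row shifts and turns the commanded pose from where the row before left it, along the tool's axes as they then stand; what a row does not reach is not made up. A row lasts 1/12 s, in which the tool goes at most 41.7 mm and 7.16 degrees, less where a joint would pass 70% of its speed; a pose out of reach is approached as far as the arm can. A call is refused whole if a number of a shift passes 41.7 or a number of a turn 1, either way. A call with a gripper value outside its range is refused whole. The fingers move at their own pace and stop on an object; "force" is the grip in N (left out, the last holds). Time passes only in rows, so rows that do not move let the fingers close. It gives the time, the measured TCP pose, the force and the opening at its end, in the units of the state.
- bot.observe(): the state, without advancing time (a new reading comes with each control period).
- bot.grab_frame(name): name is "side" or "top"; returns a dict with "color" (420x560x3 uint8, red, green, blue), "z_map" (420x560 float32, m along the optical axis (not along the pixel's ray), 0 where there is no reading), "K" (3x3 intrinsics, pixels), "cam_to_world" (4x4, takes a point from camera to world coordinates). Camera axes: x right, y down, z forward; pixel columns grow to the right and rows downward; lengths in m; the calibration is good to about 2 mm. A picture is of the moment at which its call begins.
- bot.job_done(): hands the job in, once; it reports no verdict.
The state is a dict: "clock": time; "qpos": joint angles; "qd": joint speeds; "joint_efforts": joint torques, N m; "position": TCP position; "tool_rot": TCP orientation; "force": force on the tool from outside, world axes, zero at the start; "moment": the same for the moment, N m; "grip_width": finger opening in m.
Only numpy, scipy, OpenCV 4.12 (cv2) and the standard library are available. Lean on these libraries where they do the work, as an engineer would, in place of code of your own. Each camera call takes 0.05 s, during which the arm holds its last target. There are 200 camera calls.

TASK

Take the bent rod with the orange handle from its rest, reach over the clear guard screen of the switch box with it and pull the red lever all the way over towards the screen. Keep fingers off the levers, leave the blue lever as it is, and then lay the rod back in the notches of its rest the way it was and let go.

Things in the scene. Friction and masses are not known exactly. Their poses are not given: they have to be found in the camera images.
- hook_tool: Loose bent rod, 0.15 kg, z up as it lies in its rest. Origin in the middle of its orange handle, 110 long (x) x 20 x 20 mm, gripped from above across y, between the rest's uprights. Past a black collar (26 mm wide, x = 55 to 61) an 8 mm steel rod runs along +x to x = 150 mm and there bends straight down; its tip is 95 mm below the handle's middle line.
- tool_rest: Fixed dark steel rest, origin on the bench under its middle. Two uprights, 10 mm thick, 40 mm either side of the middle along x; notch floors 95 mm above the bench, 34 mm wide, flared sides up to 120 mm. The handle lies along the rest's x, its middle 105 mm above the bench and about over the origin, the bent end on the +x side. To its right stand a monitor 310 mm and a microscope 430 mm high.
- switch_box: Fixed grey box, 157 (x) x 220 (y) x 40 mm high, origin on the bench under its middle, -x side facing the robot. Clear screen with yellow edges at x = -80 mm, 9 mm thick, top 130 mm above the bench; clear side wings as high at y = +-110 mm, back to x = +14 mm. The levers stand on the box at y = +45 and -45 mm (either one on either side), pivots at x = -5 mm, 46 mm above the bench.
- red_lever_tip (a point): Middle of the top end of the red lever, 70 mm from its pivot; moves with it. The lever is a paddle 28 mm wide (box y), 10 mm thick and 45 mm long, ending here, on a thin stem. Off, it leans away from the screen (box +x); it is pulled towards the screen (box -x).
- red_lever (a joint): Angle of the red lever in rad: 0 = off, leaning 0.45 rad away from the screen; 0.45 = upright; 0.9 = fully on, against its stop, leaning 0.45 rad towards the screen. It stays where it is left; about 0.5 N at the tip moves it. Starts between 0 and 0.12.
- blue_lever_tip (a point): The same point of the blue lever, which is made the same, also starts leaning away from the screen and must be left alone.

How it is judged:
On the way, in this order (a step that is already met when the one before it is completed fails the run):
1. the rod is lifted out of its rest (height (world z) of hook_tool above 0.14 m and value of joint red_lever below 0.3 rad), for 0.1 s.
2. the rod bears on the red lever (contact force between hook_tool and red_lever above 0.1 N), for 0.02 s.
3. the red lever is pulled over to on with the rod held up off its rest (value of joint red_lever above 0.7 rad and height (world z) of hook_tool above 0.12 m), for 0.2 s.
At the end, for the whole second after the job is handed in: The red lever is at 0.7 rad or more; the rod lies at rest in both notches, its handle's middle within 22 mm along and 15 mm across of the rest's middle, 98 to 114 mm above the bench, upright to 0.2 rad (bent end down) (value of joint red_lever above 0.7 rad and x of hook_tool in the frame of tool_rest between -0.022 and 0.022 m and y of hook_tool in the frame of tool_rest between -0.015 and 0.015 m and z of hook_tool in the frame of tool_rest between 0.098 and 0.114 m and angle between hook_tool's own z axis and vertical below 0.2 rad and linear speed of hook_tool below 0.02 m/s); the robot touches nothing.
It fails at once if the fingers or the arm touch a lever (contact force between any of the fingers, the arm and red_lever above 0.3 N or contact force between any of the fingers, the arm and blue_lever above 0.3 N).
It fails at once if the blue lever is moved by more than 12 mm at its tip (distance of blue_lever_tip from where it was at the start of the episode above 0.012 m).
It also fails if it takes over 53 s, if anything falls off the work surface, if the arm or the gripper's body presses on something with over 40 N, if the wrist force passes 120 N, or if a joint passes its speed limit or range.

## Working session

There is one attempt and no reset: what is moved stays moved. The work goes in short steps, Python scripts to look and compute and a tool call to move; the robot and the scene stay as the last step left them, time stands still between calls to the robot, and variables do not carry over. Pictures are saved under pics/ and viewed, about 8 in all and at most 12, crops included, and the job is handed in when it is done.

Besides the shell and the picture viewer there is one more tool, called after ">>>" as name(argument=value, ...) on one line, values as JSON. carry_out: Moves the arm, as the interface text tells. Its arguments: {"type":"object","properties":{"targets":{"type":"array","items":{"type":"array","items":{"type":"number"}}},"force":{"type":"number"}},"required":["targets"]}

```bash
mkdir -p pics; ls; python3 - <<'E'
from workcell import bot
import cv2,numpy as np
s=bot.observe(); print({k:np.round(v,3) for k,v in s.items()})
for n in("side","top"):
    f=bot.grab_frame(n); np.savez(f"{n}0.npz",**f); cv2.imwrite(f"pics/{n}0.png",f["color"][:,:,::-1]); print(n,f["K"].round(1).tolist(),f["cam_to_world"].round(3).tolist())
E
```

```text
pics
{'clock': np.float64(0.0), 'qpos': array([-1.376,  0.522, -0.036,  1.6  ,  0.021,  1.021, -0.113]), 'qd': array([ 0.001,  0.001, -0.   ,  0.   , -0.   , -0.002, -0.001]), 'joint_efforts': array([ 3.0000e-03, -9.2713e+01,  1.9810e+00, -3.6993e+01,  1.8000e-02,
        9.0000e-03, -0.0000e+00]), 'position': array([0.164, 0.603, 0.231]), 'tool_rot': array([-3.14 ,  0.   ,  2.877]), 'force': array([ 0.235,  0.216, -0.144]), 'moment': array([-0.015, -0.059, -0.003]), 'grip_width': np.float64(0.085)}
side [[422.3, 0.0, 280.8], [0.0, 422.3, 202.4], [0.0, 0.0, 1.0]] [[0.687, 0.41, -0.6, 1.048], [0.727, -0.407, 0.554, -0.353], [-0.017, -0.816, -0.578, 0.6], [0.0, 0.0, 0.0, 1.0]]
top [[467.7, 0.0, 272.7], [0.0, 467.7, 218.8], [0.0, 0.0, 1.0]] [[0.01, -0.995, 0.098, 0.481], [-1.0, -0.01, -0.0, 0.125], [0.001, -0.098, -0.995, 0.94], [0.0, 0.0, 0.0, 1.0]]
```

View pics/top0.png

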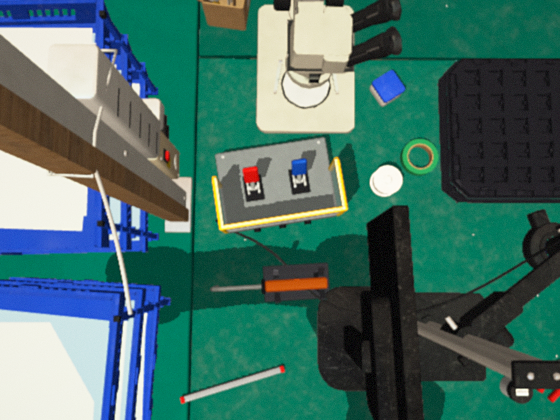

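View pics/side0.png

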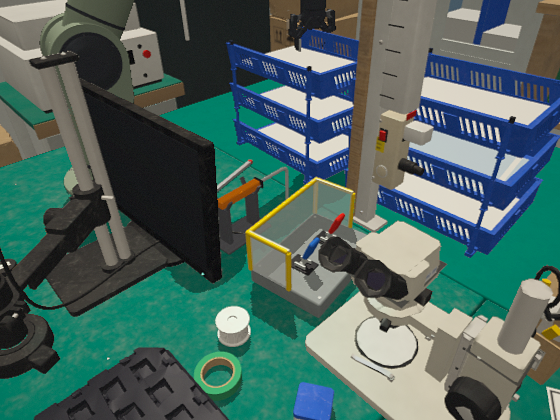

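Top view: orange handle at about (295,285), rod running left to (213,289). Red lever is at (251,175), blue at (299,168), and the box's yellow screen edge at about (220..345, 225..208). The monitor is just right of the rest. Side view: it shows the same layout, with the post to the left of the box and the gripper at (310,20).

```bash
cat > h.py <<'E'
import numpy as np,cv2
def ray(f,uv,z):
    T=f["cam_to_world"]; K=f["K"]; uv=np.atleast_2d(uv).astype(float)
    d=np.c_[(uv-K[:2,2])/K[[0,1],[0,1]],np.ones(len(uv))]@T[:3,:3].T
    return T[:3,3]+d*((z-T[2,3])/d[:,2])[:,None]
def cloud(f):
    z=f["z_map"];v,u=np.indices(z.shape);K=f["K"];T=f["cam_to_world"]
    P=np.dstack([(u-K[0,2])/K[0,0]*z,(v-K[1,2])/K[1,1]*z,z])@T[:3,:3].T+T[:3,3]
    P[z==0]=np.nan; return P
def mask(f,lo,hi,roi=None):
    m=cv2.inRange(cv2.cvtColor(f["color"],cv2.COLOR_RGB2HSV),lo,hi)
    if roi:
        r=np.zeros_like(m); a,b,c,d=roi; r[b:d,a:c]=255; m&=r
    return m
E
python3 - <<'E'
from h import *
np.set_printoptions(precision=3,suppress=True)
t=np.load("top0.npz"); s=np.load("side0.npz")
P=cloud(t);S=cloud(s)
def show(n,f,P,m):
    v,u=np.nonzero(m); q=P[m>0]; r=cv2.minAreaRect(np.c_[u,v].astype(np.float32)); print(n,len(u),"rect",np.round(r[0],1),np.round(r[1],1),r[2],"med",np.nanmedian(q,0),"p5",np.nanpercentile(q,3,axis=0),"p95",np.nanpercentile(q,97,axis=0)); return r
m=mask(t,(5,150,80),(17,255,255),(200,260,340,310))
r=show("handle",t,P,m); b=cv2.boxPoints(r); print("handle corners z.115",ray(t,b,.115)[:,:2].tolist(), "ctr",ray(t,[r[0]],.115))
show("red",t,P,mask(t,(0,150,80),(4,255,255),(235,160,270,200))|mask(t,(174,150,80),(180,255,255),(235,160,270,200)))
show("blue",t,P,mask(t,(105,150,60),(125,255,255),(285,150,315,190)))
m=mask(t,(22,120,100),(34,255,255),(200,130,360,240)); show("yellow",t,P,m)
h=cv2.convexHull(np.c_[np.nonzero(m)[::-1]].astype(np.int32)); ap=cv2.approxPolyDP(h,3,True)[:,0]; print(np.c_[ap,ray(t,ap,.13)[:,:2]])
show("sred",s,S,mask(s,(0,150,80),(4,255,255),(320,200,350,240))|mask(s,(174,150,80),(180,255,255),(320,200,350,240)))
show("sblue",s,S,mask(s,(105,150,60),(125,255,255),(295,225,330,265)))
# obstacles: height along rows
for name,(u0,v0,u1,v1) in dict(rod=(210,284,262,294),mon=(365,205,412,419),post=(0,100,200,235),trayA=(0,280,160,419),trayB=(0,0,160,90)).items():
    q=P[v0:v1,u0:u1].reshape(-1,3); q=q[q[:,2]>.05]; print(name,len(q),np.nanpercentile(q,[1,50,99],axis=0))
E
```

```text
handle 759 rect [295.9 284. ] [12.3 62.4] 86.90594482421875 med [0.448 0.083 0.115] p5 [0.435 0.032 0.01 ] p95 [0.459 0.134 0.118]
handle corners z.115 [[0.4549059107724548, 0.13840369859097368], [0.461861086434776, 0.02922903806540561], [0.4405972522310845, 0.02809641240225072], [0.4336778464596499, 0.1369957647798393]] ctr [[0.448 0.083 0.115]]
red 228 rect [250.7 174.6] [15.9 15.3] 80.53767395019531 med [0.645 0.166 0.1  ] p5 [0.635 0.153 0.074] p95 [0.656 0.179 0.115]
blue 224 rect [298.5 166.5] [17. 15.] 90.0 med [0.66  0.078 0.099] p5 [0.651 0.065 0.076] p95 [0.671 0.091 0.113]
yellow 655 rect [279.3 194.9] [ 58.1 131.5] 81.14799499511719 med [0.578 0.102 0.13 ] p5 [ 0.544 -0.017  0.001] p95 [0.67  0.232 0.133]
[[347.    209.      0.579  -0.004]
 [339.    215.      0.568   0.01 ]
 [223.    232.      0.537   0.211]
 [218.    227.      0.545   0.22 ]
 [211.    178.      0.631   0.234]
 [338.    157.      0.671   0.011]]
sred 132 rect [336.3 222.9] [ 6.3 23.8] 32.0053825378418 med [0.652 0.154 0.1  ] p5 [0.641 0.149 0.075] p95 [0.658 0.176 0.111]
sblue 143 rect [310.7 247.8] [ 6.5 24.4] 30.963754653930664 med [0.667 0.067 0.101] p5 [0.658 0.061 0.074] p95 [0.673 0.087 0.111]
rod 240 [[0.435 0.144 0.076]
 [0.441 0.188 0.109]
 [0.447 0.236 0.115]]
mon 9319 [[ 0.262 -0.059  0.069]
 [ 0.409 -0.046  0.245]
 [ 0.56  -0.022  0.314]]
post 22890 [[0.524 0.284 0.075]
 [0.581 0.3   0.354]
 [0.706 0.529 0.652]]
trayA 20360 [[0.234 0.328 0.07 ]
 [0.355 0.416 0.242]
 [0.449 0.524 0.3  ]]
trayB 11250 [[0.598 0.286 0.073]
 [0.812 0.375 0.295]
 [0.861 0.542 0.653]]
```

```bash
cat >> h.py <<'E'
def plan(tgt,yaw=None):
    from workcell import bot
    from scipy.spatial.transform import Rotation as R
    s=bot.observe(); A=R.from_euler("xyz",s["tool_rot"])
    d=A.inv().apply(np.array(tgt)-s["position"])*1000
    print("t",round(s["clock"],2),"pos",s["position"].round(4),"rot",s["tool_rot"].round(3),"w",round(s["grip_width"],4),"F",s["force"].round(1),"q",s["qpos"].round(2))
    print("shift now-axes",d.round(1),"norm",np.linalg.norm(d).round(1))
    if yaw is not None: print("turn units",(( A.inv()*R.from_euler("xyz",[np.pi,0,yaw])).as_rotvec()/np.radians(6)).round(2))
E
python3 - <<'E'
from h import *
t=np.load("top0.npz"); s=np.load("side0.npz")
p=np.r_[cloud(t).reshape(-1,3),cloud(s).reshape(-1,3)]; p=p[np.isfinite(p).all(1)]
for x in np.arange(.1,.8,.05): print(f"{x:.2f}",[int(1000*q[:,2].max()) if len(q:=p[(abs(p[:,0]-x-.025)<.025)&(abs(p[:,1]-y-.025)<.025)]) else -1 for y in np.arange(-.1,.65,.05)])
E
```

```text
0.10 [309, -1, -1, -1, -1, -1, 1, 1, 305, 294, 243, 245, 347, 379, 293]
0.15 [311, 5, 5, 4, 6, 6, 5, 5, 294, 294, 243, 245, 345, 383, 378]
0.20 [311, 200, 14, 6, 5, 11, 13, 14, 294, 294, 242, 245, 245, 381, 380]
0.25 [315, 246, 17, 6, 13, 14, 11, 6, 299, 297, 247, 250, 250, 281, 294]
0.30 [315, 313, 18, 6, 5, 5, 6, 6, 299, 295, 247, 249, 249, 284, 294]
0.35 [315, 314, 31, 6, 5, 7, 5, 5, 299, 244, 244, 246, 247, 134, -1]
0.40 [315, 314, 121, 119, 121, 112, 112, 510, 310, 299, 299, 299, 264, 186, 70]
0.45 [315, 314, 123, 118, 123, 5, 6, 512, 6, 6, 6, 269, 187, 185, 75]
0.50 [315, 315, 6, 6, 27, 133, 133, 511, 11, 310, 252, 252, 252, 246, 305]
0.55 [315, 314, 135, 135, 133, 134, 135, 663, 647, 298, 255, 254, 254, 249, 294]
0.60 [40, 130, 134, 79, 92, 115, 135, 656, 652, 258, 254, 254, 254, 249, 294]
0.65 [40, 5, 133, 116, 90, 116, 47, 528, 528, 294, 248, 250, 250, 250, 294]
0.70 [6, 23, 45, 46, 45, 44, 43, 272, 272, 295, 246, 249, 251, 250, 294]
0.75 [268, 267, 228, 172, 24, 24, 5, 6, 5, 298, 245, 251, 252, 251, 295]
```

>>> carry_out(targets=[[0,0,-40,0,0,0,0],[0,0,-40,0,0,0,0],[0,0,-40,0,0,0,0],[0,0,-40,0,0,0,0],[0,0,-40,0,0,0,0]])

```text
clock: 0.52
position: [0.1635, 0.6027, 0.4332]
tool_rot: [-3.141, 0.0, 2.877]
force: [0.1, 0.2, -1.1]
grip_width: 0.0851
```

```bash
python3 - <<'E'
from h import *
np.set_printoptions(precision=3,suppress=True)
for n in("top","side"):
    f=np.load(n+"0.npz");P=cloud(f); m=(P[...,2]>.32)&(P[...,0]<.55)&(P[...,0]>.3)&(P[...,1]>.1)&(P[...,1]<.4)
    v,u=np.nonzero(m);q=P[m];print(n,len(q)); 
    if len(q):
        i=np.argsort(q[:,0])[::max(1,len(q)//15)]; print(np.c_[u[i],v[i],q[i]])
    f.close()
E
```

```text
top 550
[[131.    313.      0.436   0.254   0.507]
 [129.    305.      0.443   0.255   0.508]
 [127.    297.      0.45    0.257   0.508]
 [125.    289.      0.458   0.259   0.508]
 [123.    281.      0.465   0.261   0.509]
 [125.    273.      0.472   0.26    0.508]
 [123.    265.      0.479   0.262   0.509]
 [120.    257.      0.487   0.265   0.51 ]
 [119.    249.      0.494   0.266   0.509]
 [116.    240.      0.502   0.269   0.511]
 [112.    232.      0.51    0.273   0.509]
 [110.    224.      0.517   0.276   0.508]
 [108.    216.      0.525   0.278   0.508]
 [108.    208.      0.532   0.278   0.508]
 [103.    200.      0.54    0.284   0.506]
 [102.    192.      0.547   0.285   0.506]]
side 0
```

>>> carry_out(targets=[[0,0,0,0,0,1,0],[0,0,0,0,0,1,0],[0,0,0,0,0,1,0],[0,0,0,0,0,1,0],[0,0,0,0,0,1,0]])

```text
clock: 0.93
position: [0.1635, 0.6031, 0.431]
tool_rot: [-3.141, 0.0, 2.348]
force: [0.1, 0.3, -0.4]
grip_width: 0.0855
```

>>> carry_out(targets=[[0,0,0,0,0,1,0],[0,0,0,0,0,1,0],[0,0,0,0,0,1,0],[0,0,0,0,0,1,0],[0,0,0,0,0,1,0]])

```text
clock: 1.35
position: [0.1635, 0.6031, 0.4309]
tool_rot: [-3.141, 0.001, 1.824]
force: [-0.1, 0.3, -0.4]
grip_width: 0.0856
```

>>> carry_out(targets=[[0,0,0,0,0,1,0],[0,0,0,0,0,0.87,0]])

```text
clock: 1.52
position: [0.1635, 0.6031, 0.431]
tool_rot: [-3.141, 0.001, 1.628]
force: [0.6, 0.2, 0.7]
grip_width: 0.0854
```

>>> carry_out(targets=[[-30,12,0,0,0,0,0],[-30,12,0,0,0,0,0],[-30,12,0,0,0,0,0],[-30,12,0,0,0,0,0],[-30,12,0,0,0,0,0]])

```text
clock: 1.93
position: [0.2333, 0.4557, 0.431]
tool_rot: [-3.141, 0.0, 1.634]
force: [0.6, -0.1, 0.8]
grip_width: 0.0856
```

```bash
python3 -c "
from h import *
plan([.33,.25,.433],1.634)"
```

```text
t 1.93 pos [0.2333 0.4557 0.431 ] rot [-3.141  0.     1.634] w 0.0856 F [ 0.6 -0.1  0.8] q [-1.43  0.18  0.26  1.6  -0.05  1.37 -1.1 ]
shift now-axes [-211.3   83.5   -1.9] norm 227.3
turn units [-0.  0. -0.]
```

>>> carry_out(targets=[[-30,12,0,0,0,0,0],[-30,12,0,0,0,0,0],[-30,12,0,0,0,0,0],[-30,12,0,0,0,0,0],[-30,12,0,0,0,0,0]])

```text
clock: 2.35
position: [0.3025, 0.3097, 0.4312]
tool_rot: [-3.141, -0.0, 1.634]
force: [-0.1, -0.1, 0.9]
grip_width: 0.0854
```

>>> carry_out(targets=[[-30,12,0,0,0,0,0],[-30,12,0,0,0,0,0],[-28,11,0,0,0,0,0],[-28,11,0,0,0,0,0],[-28,11,0,0,0,0,0]])

```text
clock: 2.77
position: [0.3684, 0.1696, 0.4313]
tool_rot: [-3.141, -0.0, 1.634]
force: [0.2, 0.9, -1.4]
grip_width: 0.085
```

>>> carry_out(targets=[[-28,11,0,0,0,0,0],[-28,11,0,0,0,0,0],[-20,25,0,0,0,0,0],[-10,25,0,0,0,0,0],[0,0,0,0,0,0,0]])

```text
clock: 3.18
position: [0.4482, 0.0879, 0.4311]
tool_rot: [3.141, 0.002, 1.631]
force: [-0.1, 0.6, 0.4]
grip_width: 0.0855
```

```bash
python3 -c "
from h import *
plan([.448,.083,.25],1.634)
from workcell import bot
f=bot.grab_frame('side'); cv2.imwrite('pics/side1.png',f['color'][:,:,::-1])"
```

```text
t 3.18 pos [0.4482 0.0879 0.4311] rot [3.141e+00 2.000e-03 1.631e+00] w 0.0855 F [-0.1  0.6  0.4] q [-0.97  0.08  0.71  1.73 -0.05  1.35 -0.2 ]
shift now-axes [ -4.5  -0.7 181.1] norm 181.1
turn units [ 0.01  0.02 -0.03]
```

View pics/side1.png

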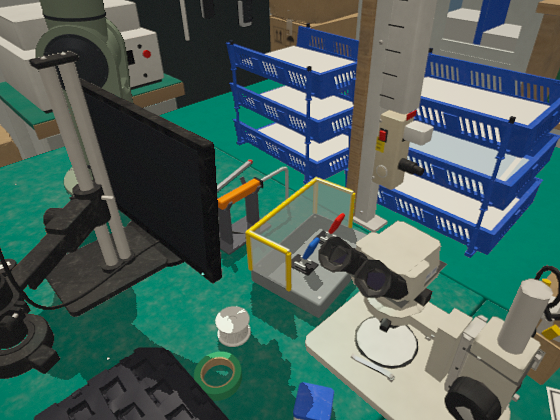

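Nothing is in the way: the arm is above the frame, and the handle (240,190) and bent end (287,180) haven't moved. I'll go down now.

>>> carry_out(targets=[[-4.5,-0.5,36,0,0,0,0],[0,0,36,0,0,0,0],[0,0,36,0,0,0,0],[0,0,36,0,0,0,0],[0,0,37,0,0,0,0]])

```text
clock: 3.65
position: [0.4444, 0.0858, 0.249]
tool_rot: [3.141, -0.001, 1.634]
force: [1.0, 2.0, -0.8]
grip_width: 0.0855
```

>>> carry_out(targets=[[0,0,30,0,0,0,0],[0,0,30,0,0,0,0],[0,0,20,0,0,0,0],[0,0,20,0,0,0,0],[0,0,0,0,0,0,0]])

```text
clock: 4.07
position: [0.4431, 0.0855, 0.1477]
tool_rot: [-3.137, 0.001, 1.634]
force: [-0.1, 0.8, -0.6]
grip_width: 0.0849
```

```bash
python3 -c "
from h import *
plan([.448,.083,.086],1.634)
from workcell import bot
f=bot.grab_frame('top'); cv2.imwrite('pics/top1.png',cv2.resize(f['color'][120:400,120:440,::-1],None,fx=2,fy=2))"
```

```text
t 4.07 pos [0.4431 0.0855 0.1477] rot [-3.137e+00  1.000e-03  1.634e+00] w 0.0849 F [-0.1  0.8 -0.6] q [-0.76  0.44  0.57  2.14 -0.38  0.66  0.13]
shift now-axes [-2.8  5.  61.7] norm 61.9
turn units [-0.04  0.01  0.  ]
```

View pics/top1.png

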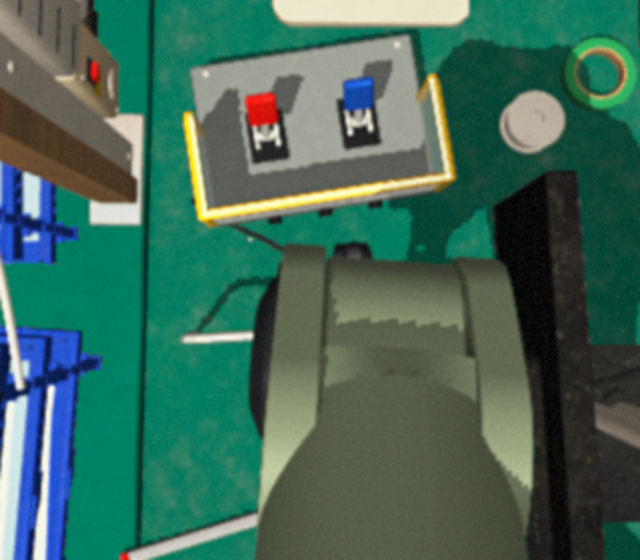

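Wrist hides the handle. Rod tip is visible at (185,338), the monitor edge clears the wrist, and the levers haven't moved. TCP is 5 mm off, so I'll correct that while going down.

>>> carry_out(targets=[[-2.8,5,0,0,0,0,0],[0,0,20,0,0,0,0],[0,0,20,0,0,0,0],[0,0,0,0,0,0,0]])

```text
clock: 4.45
position: [0.4501, 0.0831, 0.1095]
tool_rot: [-3.14, 0.0, 1.634]
force: [-0.9, -0.1, -0.1]
grip_width: 0.0854
```

```bash
python3 -c "
from h import *
plan([.448,.083,.087],1.634)"
```

```text
t 4.45 pos [0.4501 0.0831 0.1095] rot [-3.14   0.     1.634] w 0.0854 F [-0.9 -0.1 -0.1] q [-0.69  0.52  0.5   2.15 -0.45  0.58  0.2 ]
shift now-axes [ 0.  -2.1 22.5] norm 22.6
turn units [-0.01  0.    0.  ]
```

>>> carry_out(targets=[[0,-2,12,0,0,0,0],[0,0,10.5,0,0,0,0],[0,0,0,0,0,0,0],[0,0,0,0,0,0,150],[0,0,0,0,0,0,255]], force=70)

```text
clock: 4.87
position: [0.4489, 0.0829, 0.0886]
tool_rot: [3.141, -0.0, 1.634]
force: [-0.2, 0.0, 0.7]
grip_width: 0.0638
```

>>> carry_out(targets=[[0,0,0,0,0,0,255],[0,0,0,0,0,0,255],[0,0,0,0,0,0,255],[0,0,0,0,0,0,255],[0,0,0,0,0,0,255]])

```text
clock: 5.28
position: [0.4485, 0.0829, 0.0882]
tool_rot: [3.141, -0.0, 1.634]
force: [-2.7, -0.2, 11.9]
grip_width: 0.0189
```

```bash
python3 -c "
from h import *
plan([.448,.083,.25],1.634)"
```

```text
t 5.28 pos [0.4485 0.0829 0.0882] rot [ 3.141 -0.     1.634] w 0.0189 F [-2.7 -0.2 11.9] q [-0.66  0.55  0.46  2.17 -0.48  0.52  0.23]
shift now-axes [   0.2   -0.5 -161.8] norm 161.8
turn units [ 0. -0. -0.]
```

>>> carry_out(targets=[[0,0,-20,0,0,0,255],[0,0,-35,0,0,0,255],[0,0,-36,0,0,0,255],[0,0,-36,0,0,0,255],[0,0,-35,0,0,0,255]])

```text
clock: 5.7
position: [0.4479, 0.0823, 0.2515]
tool_rot: [-3.141, 0.001, 1.633]
force: [1.2, 1.1, -1.3]
grip_width: 0.0192
```

```bash
python3 - <<'E'
from h import *
plan([.448,.083,.25],0.168)
from workcell import bot
for n in("side","top"):
    f=bot.grab_frame(n); np.savez(n+"2.npz",**f)
    if n=="side": cv2.imwrite("pics/side2.png",cv2.resize(f['color'][80:300,130:430,::-1],None,fx=2.5,fy=2.5))
E
```

```text
t 5.7 pos [0.4479 0.0823 0.2515] rot [-3.141e+00  1.000e-03  1.633e+00] w 0.0192 F [ 1.2  1.1 -1.3] q [-0.88  0.28  0.7   2.03 -0.22  0.91 -0.  ]
shift now-axes [0.7 0.1 1.5] norm 1.7
turn units [0.000e+00 1.000e-02 1.399e+01]
```

View pics/side2.png

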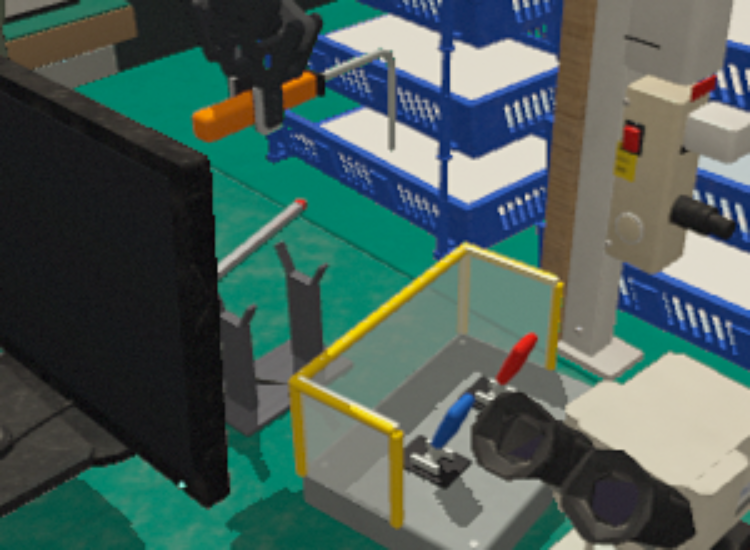

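Rod is held level in the gripper: orange handle at (255,105), bent end straight down at (390,100). The rest is empty and both levers lean away from the screen. Next I'll turn the rod to the box's yaw.

>>> carry_out(targets=[[0,0,0,0,0,1,255],[0,0,0,0,0,1,255],[0,0,0,0,0,1,255],[0,0,0,0,0,1,255],[0,0,0,0,0,1,255]])

```text
clock: 6.22
position: [0.448, 0.0827, 0.2493]
tool_rot: [-3.141, 0.001, 1.105]
force: [-0.4, 0.1, -2.1]
grip_width: 0.0189
```

>>> carry_out(targets=[[0,0,0,0,0,1,255],[0,0,0,0,0,1,255],[0,0,0,0,0,1,255],[0,0,0,0,0,1,255],[0,0,0,0,0,1,255]])

```text
clock: 6.63
position: [0.448, 0.0827, 0.2493]
tool_rot: [-3.142, 0.001, 0.581]
force: [-0.9, 0.2, -2.3]
grip_width: 0.019
```

>>> carry_out(targets=[[0,0,0,0,0,1,255],[0,0,0,0,0,1,255],[0,0,0,0,0,1,255],[0,0,0,0,0,1,255],[0,0,0,0,0,0,255]])

```text
clock: 7.05
position: [0.448, 0.0828, 0.2492]
tool_rot: [3.141, 0.001, 0.162]
force: [0.4, -0.4, -1.9]
grip_width: 0.0187
```

```bash
python3 - <<'E'
from h import *
np.set_printoptions(precision=3,suppress=True)
plan([.533,.147,.25],0.168)
f=np.load("top2.npz"); P=cloud(f)
# box: yellow screen front edge & lever tips in this clearer view
m=mask(f,(0,150,80),(4,255,255),(235,160,270,200))|mask(f,(174,150,80),(180,255,255),(235,160,270,200))
q=P[m>0]; d=np.array([np.cos(.168),np.sin(.168)]); n=np.array([-d[1],d[0]])
a=q[:,:2]@d; b=q[:,:2]@n; print("red along box x",np.nanpercentile(a,[2,50,98]),"y",np.nanpercentile(b,[2,50,98]),"z",np.nanpercentile(q[:,2],[2,50,98]))
m=mask(f,(22,120,100),(34,255,255),(200,130,360,240)); q=P[m>0]; q=q[abs(q[:,2]-.13)<.01]
a=q[:,:2]@d; b=q[:,:2]@n; k=a<np.nanmin(a)+.02; print("screen x",np.nanpercentile(a[k],[2,50,98]),"y",np.nanpercentile(b,[1,99])); print("screen slope vs box yaw",np.polyfit(b[k],a[k],1))
E
```

```text
t 7.05 pos [0.448 0.083 0.249] rot [3.141 0.001 0.162] w 0.0187 F [ 0.4 -0.4 -1.9] q [-1.14  0.41  1.09  2.04 -0.44  0.96 -1.22]
shift now-axes [ 94.2 -49.6  -0.9] norm 106.5
turn units [ 0.01  0.01 -0.05]
red along box x [0.654 0.663 0.674] y [0.043 0.056 0.069] z [0.061 0.099 0.115]
screen x [0.569 0.572 0.586] y [-0.102  0.125]
screen slope vs box yaw [-0.001  0.574]
```

>>> carry_out(targets=[[25,-12,0,0,0,0,255],[25,-12,0,0,0,0,255],[25,-12,0,0,0,0,255],[25,-13,0,0,0,0,255],[0,0,0,0,0,0,255]])

```text
clock: 7.47
position: [0.5415, 0.151, 0.2487]
tool_rot: [3.141, -0.0, 0.175]
force: [0.2, 0.1, -2.8]
grip_width: 0.0189
```

```bash
python3 - <<'E'
from h import *
plan([.5388,.148,.158],0.168)
from workcell import bot
a=[]
for n in("top","side"):
    f=bot.grab_frame(n); np.savez(n+"3.npz",**f)
    a.append(cv2.resize(f['color'][100:300,150:400,::-1],None,fx=1.6,fy=2.0 and 1.6))
cv2.imwrite("pics/p3.png",np.hstack(a))
E
```

```text
t 7.47 pos [0.5415 0.151  0.2487] rot [ 3.141 -0.     0.175] w 0.0189 F [ 0.2  0.1 -2.8] q [-1.02  0.59  0.97  1.78 -0.55  1.07 -1.25]
shift now-axes [-3.2  2.4 90.7] norm 90.8
turn units [ 0.01 -0.    0.07]
```

View pics/p3.png

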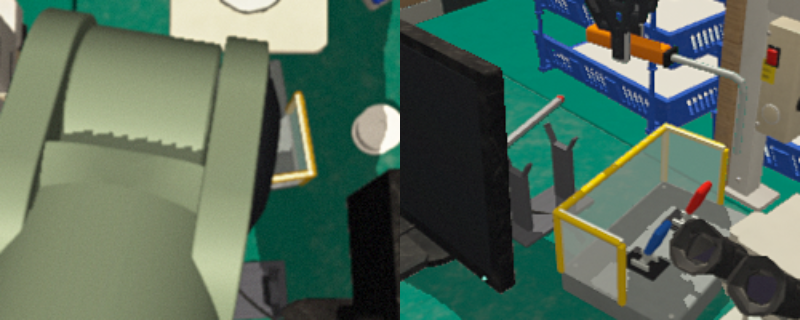

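Right panel (side view): rod held level, bend at (740,78), tip at about (744,135), above and behind the red lever (700,195). In the left panel (top view) the wrist hides the box. I'll measure the hook from the side depth.

```bash
python3 - <<'E'
from h import *
np.set_printoptions(precision=3,suppress=True)
f=np.load("side3.npz"); P=cloud(f); p=P[140:190,350:378]
d=np.array([np.cos(.168),np.sin(.168)]); n=np.array([-d[1],d[0]])
a=p[...,:2]@d; b=p[...,:2]@n
k=(abs(a-.705)<.04)&(abs(b-.056)<.04)&(p[...,2]>.14)&(p[...,2]<.3)
for z in np.arange(.15,.29,.02):
    j=k&(abs(p[...,2]-z)<.01); print(round(z,2),j.sum(),np.median(a[j]),np.median(b[j]))
print(np.nanmin(p[...,2][k]))
E
```

```text
0.15 0 nan nan
0.17 0 nan nan
0.19 34 0.7083584678366375 0.052849154886187216
0.21 44 0.7082756427256741 0.052871263007871816
0.23 49 0.7084449673291163 0.05267423169969111
0.25 58 0.7068817193250425 0.05296627319657652
0.27 72 0.6923195414898039 0.05315127796896335
0.18579283245776607
  return _methods._mean(a, axis=axis, dtype=dtype,
  ret = ret.dtype.type(ret / rcount)
```

>>> carry_out(targets=[[0,0,19,0,0,0,255],[0,0,19,0,0,0,255],[0,0,19,0,0,0,255],[0,0,19,0,0,0,255],[0,0,19,0,0,0,255]])

```text
clock: 7.98
position: [0.538, 0.1472, 0.154]
tool_rot: [-3.141, 0.0, 0.169]
force: [0.4, 0.5, -1.6]
grip_width: 0.0193
```

```bash
python3 - <<'E'
from h import *
np.set_printoptions(precision=3,suppress=True)
plan([.541,.150,.154],0.168)
from workcell import bot
f=bot.grab_frame("side"); np.savez("side4.npz",**f); cv2.imwrite("pics/p4.png",cv2.resize(f['color'][120:280,230:430,::-1],None,fx=3.5,fy=3.5))
E
```

```text
t 7.98 pos [0.538 0.147 0.154] rot [-3.141  0.     0.169] w 0.0193 F [ 0.4  0.5 -1.6] q [-0.94  0.69  0.86  1.88 -0.67  0.89 -1.15]
shift now-axes [ 3.5 -2.3 -0. ] norm 4.2
turn units [-0.    0.    0.01]
```

View pics/p4.png

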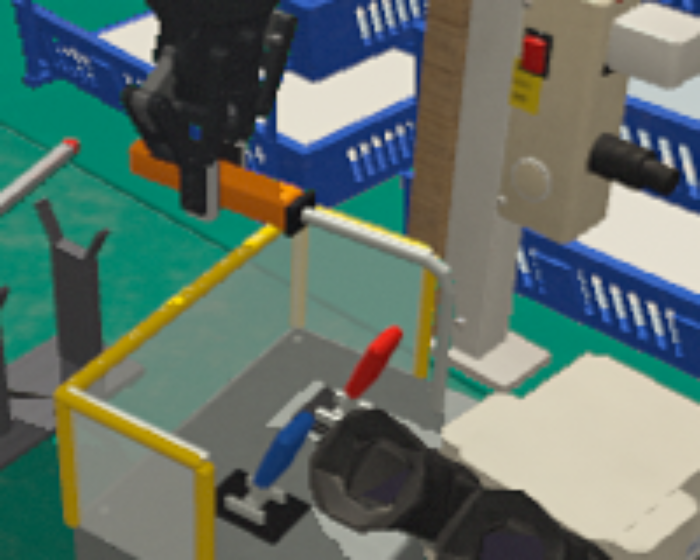

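Hook now hangs inside the guard behind the red lever: vertical part at (443,330), lever at (378,360). Rod clears the screen top. I'll pull now.

>>> carry_out(targets=[[-8,0,0,0,0,0,255],[-8,0,0,0,0,0,255],[-8,0,0,0,0,0,255],[-8,0,0,0,0,0,255],[-8,0,0,0,0,0,255]])

```text
clock: 8.45
position: [0.4987, 0.1411, 0.1556]
tool_rot: [-3.141, -0.001, 0.168]
force: [0.2, -0.3, -1.1]
grip_width: 0.0185
```

>>> carry_out(targets=[[-6,0,0,0,0,0,255],[-6,0,0,0,0,0,255],[-6,0,0,0,0,0,255],[-4,0,0,0,0,0,255],[0,0,0,0,0,0,255]])

```text
clock: 8.87
position: [0.4769, 0.1374, 0.1548]
tool_rot: [-3.141, 0.0, 0.168]
force: [-0.1, -0.3, -1.0]
grip_width: 0.0189
```

```bash
python3 - <<'E'
from h import *
np.set_printoptions(precision=3,suppress=True)
plan([.541,.150,.154],0.168)
from workcell import bot
f=bot.grab_frame("side"); np.savez("side5.npz",**f); cv2.imwrite("pics/p5.png",cv2.resize(f['color'][120:280,230:430,::-1],None,fx=3.5,fy=3.5))
E
```

```text
t 8.87 pos [0.477 0.137 0.155] rot [-3.141  0.     0.168] w 0.0189 F [-0.1 -0.3 -1. ] q [-1.03  0.61  0.89  2.04 -0.66  0.81 -1.15]
shift now-axes [65.3 -1.7  0.8] norm 65.3
turn units [-0.  0. -0.]
```

View pics/p5.png

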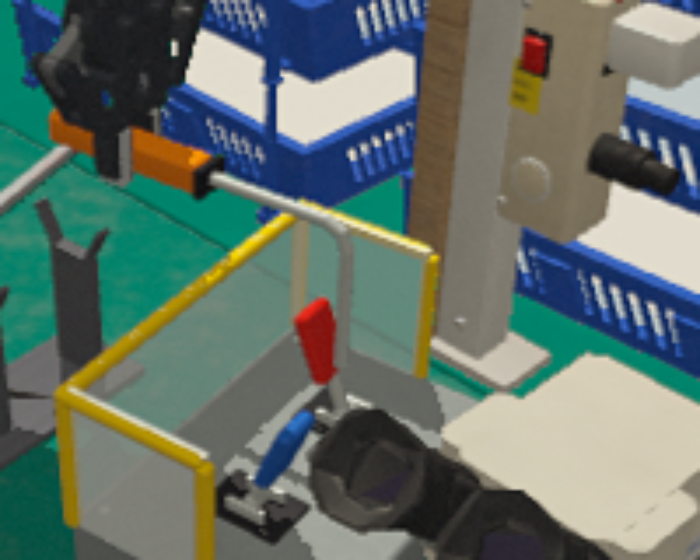

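Red lever (318,340) now leans towards the screen, with the hook behind it at (343,300). Blue (283,445) hasn't moved. I'll creep until the stop is felt.

>>> carry_out(targets=[[-3,0,0,0,0,0,255],[-2,0,0,0,0,0,255],[0,0,0,0,0,0,255]])

```text
clock: 9.17
position: [0.4728, 0.1365, 0.1549]
tool_rot: [3.141, -0.0, 0.167]
force: [1.5, -0.5, -0.1]
grip_width: 0.0189
```

>>> carry_out(targets=[[-3,0,0,0,0,0,255],[-2,0,0,0,0,0,255],[0,0,0,0,0,0,255]])

```text
clock: 9.42
position: [0.4686, 0.1358, 0.1552]
tool_rot: [3.141, -0.002, 0.167]
force: [2.6, 0.7, 0.9]
grip_width: 0.0187
```

>>> carry_out(targets=[[-3,0,0,0,0,0,255],[0,0,0,0,0,0,255],[0,0,0,0,0,0,255]])

```text
clock: 9.67
position: [0.465, 0.1353, 0.1549]
tool_rot: [-3.142, -0.0, 0.168]
force: [2.2, 0.9, 2.6]
grip_width: 0.0192
```

```bash
cat >> h.py <<'E'
def lever(f):
    P=cloud(f); r=(285,170,350,260)
    m=mask(f,(0,150,60),(4,255,255),r)|mask(f,(174,150,60),(180,255,255),r); q=P[m>0]; q=q[np.isfinite(q).all(1)&(q[:,2]>.05)&(q[:,2]<.125)]
    a=q[:,:2]@[np.cos(.168),np.sin(.168)]; z=q[:,2]
    print("red n",len(q),"a",np.percentile(a,[5,50,95]).round(3),"z",np.percentile(z,[5,50,95]).round(3))
    e=cv2.fitLine(np.c_[a,z].astype(np.float32),cv2.DIST_HUBER,0,.01,.01).ravel(); print("lean from vertical (+ away)",np.arctan(e[0]/e[1]).round(2))
E
python3 - <<'E'
from h import *
plan([.541,.150,.154],0.168)
from workcell import bot
f=bot.grab_frame("side"); np.savez("side6.npz",**f)
for n in (0,5,6): lever(np.load(f"side{n}.npz"))
E
```

```text
t 9.67 pos [0.465  0.1353 0.1549] rot [-3.142 -0.     0.168] w 0.0192 F [2.2 0.9 2.6] q [-1.05  0.59  0.9   2.07 -0.65  0.8  -1.15]
shift now-axes [77.4 -1.8  0.9] norm 77.4
turn units [-0. -0. -0.]
red n 132 a [0.659 0.669 0.675] z [0.075 0.1   0.111]
lean from vertical (+ away) 0.35
red n 190 a [0.622 0.631 0.639] z [0.075 0.096 0.11 ]
lean from vertical (+ away) -0.4
red n 185 a [0.618 0.628 0.638] z [0.073 0.093 0.108]
lean from vertical (+ away) -0.47
```

Lever lean is −0.47 and there's force at the stop, so it's fully on. I'll back off, lift, return over the rest and turn back.

>>> carry_out(targets=[[10,0,0,0,0,0,255],[10,0,0,0,0,0,255],[0,0,-15,0,0,0,255],[0,0,-20,0,0,0,255],[0,0,-20,0,0,0,255]])

```text
clock: 10.13
position: [0.485, 0.1383, 0.2101]
tool_rot: [3.14, 0.002, 0.167]
force: [-0.8, 1.1, -2.6]
grip_width: 0.0187
```

>>> carry_out(targets=[[0,0,-20,0,0,0,255],[0,0,-20,0,0,0,255],[-20,24,0,0,0,0,255],[-20,24,0,0,0,0,255],[0,0,0,0,0,0,255]])

```text
clock: 10.55
position: [0.4513, 0.0803, 0.2501]
tool_rot: [-3.142, 0.002, 0.163]
force: [1.0, -1.0, -1.1]
grip_width: 0.0191
```

```bash
python3 - <<'E'
from h import *
plan([.4485,.0829,.2515],1.634)
from workcell import bot
f=bot.grab_frame("side"); np.savez("side7.npz",**f); lever(f)
E
```

```text
t 10.55 pos [0.4513 0.0803 0.2501] rot [-3.142e+00  2.000e-03  1.630e-01] w 0.0191 F [ 1.  -1.  -1.1] q [-1.13  0.42  1.09  2.03 -0.45  0.96 -1.21]
shift now-axes [-2.3 -3.  -1.4] norm 4.0
turn units [-1.000e-02  1.000e-02 -1.405e+01]
red n 224 a [0.619 0.629 0.638] z [0.074 0.092 0.108]
lean from vertical (+ away) -0.47
```

>>> carry_out(targets=[[0,0,0,0,0,-1,255],[0,0,0,0,0,-1,255],[0,0,0,0,0,-1,255],[0,0,0,0,0,-1,255],[0,0,0,0,0,-1,255]])

```text
clock: 11.02
position: [0.4538, 0.0851, 0.2498]
tool_rot: [3.141, 0.001, 0.697]
force: [-0.4, -0.1, -1.6]
grip_width: 0.0189
```

>>> carry_out(targets=[[0,0,0,0,0,-1,255],[0,0,0,0,0,-1,255],[0,0,0,0,0,-1,255],[0,0,0,0,0,-1,255],[0,0,0,0,0,-1,255]])

```text
clock: 11.43
position: [0.4538, 0.085, 0.2498]
tool_rot: [-3.141, 0.001, 1.22]
force: [-0.8, 0.1, -1.4]
grip_width: 0.0188
```

>>> carry_out(targets=[[0,0,0,0,0,-1,255],[0,0,0,0,0,-1,255],[0,0,0,0,0,-1,255],[0,0,0,0,0,-1,255],[0,0,0,0,0,0,255]])

```text
clock: 11.85
position: [0.4538, 0.0849, 0.2498]
tool_rot: [-3.141, 0.0, 1.639]
force: [0.2, -0.8, -2.0]
grip_width: 0.0188
```

```bash
python3 - <<'E'
from h import *
np.set_printoptions(precision=3,suppress=True)
plan([.4485,.0829,.15],1.634)
from workcell import bot
# rod pose relative to TCP now vs just after lift (orange in side view)
for f in (np.load("side2.npz"),bot.grab_frame("side")):
    m=mask(f,(5,150,80),(17,255,255),(190,80,290,150)); P=cloud(f); q=P[m>0]; q=q[np.isfinite(q).all(1)&(q[:,2]>.2)]; print(len(q),np.percentile(q,[3,50,97],axis=0).ravel())
np.savez("side8.npz",**f)
E
```

```text
t 11.85 pos [0.454 0.085 0.25 ] rot [-3.141  0.     1.639] w 0.0188 F [ 0.2 -0.8 -2. ] q [-0.86  0.29  0.68  2.01 -0.23  0.91  0.01]
shift now-axes [-1.6 -5.4 99.8] norm 99.9
turn units [-0.    0.    0.05]
454 [0.445 0.026 0.26  0.457 0.06  0.271 0.462 0.133 0.278]
445 [0.45  0.029 0.257 0.462 0.06  0.269 0.468 0.135 0.276]
```

Rod hasn't shifted in the grip. I'll correct the pose and lower it.

>>> carry_out(targets=[[-1.6,-5.4,0,0,0,0,255],[0,0,30,0,0,0,255],[0,0,30,0,0,0,255],[0,0,30,0,0,0,255],[0,0,20,0,0,0,255]])

```text
clock: 12.32
position: [0.4469, 0.0825, 0.1376]
tool_rot: [-3.14, 0.001, 1.63]
force: [0.0, 0.2, -2.3]
grip_width: 0.0187
```

>>> carry_out(targets=[[0,0,0,0,0,0,255],[0,0,0,0,0,0,255]])

```text
clock: 12.48
position: [0.4475, 0.0822, 0.1398]
tool_rot: [-3.14, 0.001, 1.631]
force: [-0.1, -0.0, -1.3]
grip_width: 0.019
```

```bash
python3 - <<'E'
from h import *
plan([.4485,.0829,.0885],1.634)
E
```

```text
t 12.48 pos [0.4475 0.0822 0.1398] rot [-3.140e+00  1.000e-03  1.631e+00] w 0.019 F [-0.1 -0.  -1.3] q [-0.74  0.46  0.56  2.14 -0.4   0.65  0.16]
shift now-axes [ 0.7  1.1 51.3] norm 51.3
turn units [-0.02  0.01 -0.03]
```

>>> carry_out(targets=[[0.7,1,15,0,0,0,255],[0,0,12,0,0,0,255],[0,0,10,0,0,0,255],[0,0,7,0,0,0,255],[0,0,4,0,0,0,255]])

```text
clock: 12.9
position: [0.4491, 0.0836, 0.0919]
tool_rot: [3.141, -0.0, 1.633]
force: [0.2, -0.1, -2.3]
grip_width: 0.0187
```

>>> carry_out(targets=[[0,0,2,0,0,0,255],[0,0,0,0,0,0,255]])

```text
clock: 13.07
position: [0.449, 0.0835, 0.0901]
tool_rot: [3.141, -0.0, 1.633]
force: [-1.9, 0.5, 2.4]
grip_width: 0.0187
```

```bash
python3 - <<'E'
from h import *
plan([.4485,.0829,.0882],1.634)
E
```

```text
t 13.07 pos [0.449  0.0835 0.0901] rot [ 3.141 -0.     1.633] w 0.0187 F [-1.9  0.5  2.4] q [-0.67  0.55  0.47  2.16 -0.49  0.53  0.23]
shift now-axes [-0.6 -0.6  1.9] norm 2.0
turn units [ 0.   -0.   -0.01]
```

It's touching the notches. I'll ease down 1 mm, open slowly, then rise.

>>> carry_out(targets=[[0,0,1,0,0,0,255],[0,0,0,0,0,0,170],[0,0,0,0,0,0,130],[0,0,0,0,0,0,80],[0,0,0,0,0,0,0]])

```text
clock: 13.48
position: [0.449, 0.0834, 0.089]
tool_rot: [3.141, -0.0, 1.634]
force: [-0.8, 0.4, -0.0]
grip_width: 0.0635
```

>>> carry_out(targets=[[0,0,0,0,0,0,0],[0,0,0,0,0,0,0],[0,0,0,0,0,0,0],[0,0,0,0,0,0,0],[0,0,0,0,0,0,0]])

```text
clock: 13.9
position: [0.4488, 0.0834, 0.0888]
tool_rot: [-3.142, 0.0, 1.634]
force: [0.6, -0.8, -0.6]
grip_width: 0.0855
```

>>> carry_out(targets=[[0,0,-15,0,0,0,0],[0,0,-25,0,0,0,0],[0,0,-35,0,0,0,0],[0,0,-35,0,0,0,0],[0,0,-35,0,0,0,0]])

```text
clock: 14.32
position: [0.4484, 0.0829, 0.2352]
tool_rot: [-3.141, 0.001, 1.633]
force: [0.4, 0.9, 0.3]
grip_width: 0.0857
```

>>> carry_out(targets=[[0,0,-35,0,0,0,0],[0,0,-35,0,0,0,0],[0,0,-35,0,0,0,0],[0,0,-35,0,0,0,0],[0,0,-35,0,0,0,0]])

```text
clock: 14.73
position: [0.4484, 0.083, 0.4107]
tool_rot: [3.141, -0.0, 1.633]
force: [0.5, -0.0, -1.0]
grip_width: 0.0853
```

>>> carry_out(targets=[[28,-11,0,0,0,0,0],[28,-11,0,0,0,0,0],[28,-11,0,0,0,0,0],[0,0,0,0,0,0,0],[0,0,0,0,0,0,0]])

```text
clock: 15.15
position: [0.41, 0.1662, 0.4087]
tool_rot: [-3.141, -0.0, 1.637]
force: [-0.4, -0.2, -0.6]
grip_width: 0.0852
```

```bash
python3 - <<'E'
from h import *
np.set_printoptions(precision=3,suppress=True)
plan([.4485,.0829,.2],1.634)
from workcell import bot
s=bot.grab_frame("side"); t=bot.grab_frame("top"); lever(s); np.savez("top9.npz",**t)
for f in (np.load("side0.npz"),s):
    m=mask(f,(5,150,80),(17,255,255),(200,170,280,220)); P=cloud(f); q=P[m>0]; q=q[np.isfinite(q).all(1)&(q[:,2]>.09)]; print("handle side",len(q),np.percentile(q,[3,50,97],axis=0).ravel())
m=mask(t,(5,150,80),(17,255,255),(200,260,340,310)); print("top orange px",(m>0).sum())
a=[cv2.resize(f['color'][100:330,170:400,::-1],None,fx=1.7,fy=1.7) for f in(t,s)]; cv2.imwrite("pics/p9.png",np.hstack(a))
E
```

```text
t 15.15 pos [0.41  0.166 0.409] rot [-3.141 -0.     1.637] w 0.0852 F [-0.4 -0.2 -0.6] q [-1.14  0.05  0.67  1.8  -0.03  1.3  -0.4 ]
shift now-axes [-85.7  33.  208.7] norm 228.0
turn units [-0.   -0.    0.02]
red n 225 a [0.619 0.629 0.638] z [0.074 0.092 0.108]
lean from vertical (+ away) -0.46
handle side 503 [0.44  0.027 0.096 0.454 0.077 0.111 0.46  0.131 0.115]
handle side 343 [0.442 0.028 0.097 0.458 0.076 0.108 0.462 0.133 0.114]
top orange px 418
```

View pics/p9.png

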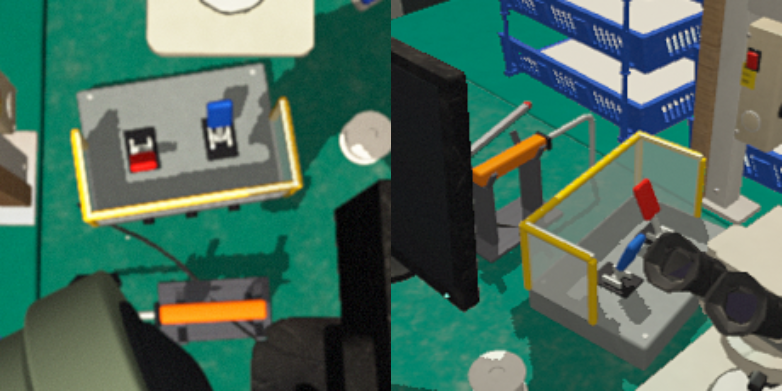

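Both views: red lever leans to the screen, and blue is in its original lean. Handle lies in both notches (left panel 160–268, 312) with the bent end hanging down, and the gripper is away. Handing in.

```bash
python3 -c "
from workcell import bot
print(bot.job_done())"
```

```text
the job is handed in; nothing more can be done
None
```

The red lever is pulled fully on, the rod is back in its rest, and the job was handed in at about 15 s of the 53 s allowed. The hand-in gives no verdict.

**What I did:** I gripped the rod by its handle, lifted it out and turned it to line up with the box. I lowered the hook over the screen behind the red lever and pulled until I felt the stop, at about 2–3 N. Then I laid the rod back where it came from, let go and moved the arm clear.

**Last checks:**
- **Red lever:** it leans about 0.46 rad towards the screen, which is about 0.9 rad on the joint. It stayed there after the hook left.
- **Blue lever:** in the pictures it looks unmoved. I did not measure its tip.
- **Rod:** the handle lies in both notches, within about 2–4 mm of its starting place. The top of the handle is 114 mm above the bench (115 mm at the start), and the bent end points down.
- **Gripper:** it is open, about 0.3 m above the rest and touching nothing.

**Two readings disagreed:**
- **Hook tip height:** the side camera put it about 15 mm higher than the grip position implied. I chose a depth that worked for either.
- **Handle in the last side picture:** it showed fewer orange pixels than at the start (343 against 503). I put that down to lighting and did not look into it, because the measured position agreed.

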